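Rehang the lift-off door of a dish cabinet

ROBOT

A 6-joint arm with a two-finger parallel gripper is mounted at the origin on a cart in front of the work surface, level with it; the furniture and walls round the work are solid. World frame = base frame: x ahead of the robot, y to its left, z up, the work surface at z = 0. Lengths are in m, angles in rad, forces in N, time in s.
With the tool pointing down it reaches from about 0.375 to 0.975 m from the base axis. Payload 3.8 kg.
Tool frame: the origin (TCP) lies at the very end of the fingers, on their centre line; the grasp point (between the pads) lies 19 mm behind it (bot.pinch_z is the distance from the TCP to the grasp point, in m); x points along the fingers, y is the direction in which the jaws open and shut, and the axes are right-handed (so a half turn about x gives the same grasp; the last joint's range is limited). The gripper opens to 85 mm and grips with 20 to 120 N. Pads are 22 mm wide; open, the fingers measure 114 mm over their backs; the gripper's body (76 mm by 85 mm) begins 54 mm behind the grasp point. The pads swing forward as they close: fully open they stand 13 mm farther back than shut.
Start: joints at [-1.223, 0.264, 1.604, -0, 1.274, -0.037], TCP at [0.253, -0.626, 0.231] pointing down, gripper open.
Joint ranges: [-2.63, 2.63], [-0.94, 2.18], [0.31, 2.57], [-1.31, 4.45], [0, 2.66], [-2.55, 2.55]. Speed limits (rad/s): [2.57, 2.57, 3.14, 3.14, 3.14, 3.14].

INTERFACE

Orientations are given as a rotation vector (axis times angle).
In Python, from workcell import monitor, imaging, finish_job, bot gives the robot as it stands.
- The arm moves only by the tool jog_arm, never from a script. Its argument "rows" is a list of rows, each a list of 7 numbers: the shift along the tool's x, y, z in m, then the turn, a rotation vector about the tool's x, y, z in rad, then the opening in per cent of the stroke, from 0 (shut) to 100 (fully open). A call has 1 to 20 rows; each row is the pose to reach, as a shift and turn from the pose measured when the call began, along the tool's axes at that moment; what a row does not reach only later rows make up. A row lasts 1/10 s, in which the tool goes at most 50 mm and 8.59 degrees, less where a joint would pass 70% of its speed; a pose out of reach is approached as far as the arm can. A call with a gripper value outside its range is refused whole. The fingers move at their own pace and stop on an object; "force" is the grip in N (left out, the last holds). Time passes only in rows, so rows that repeat a pose let the fingers close. It gives the time, the measured TCP pose, the force and the opening at its end, in the units of the state.
- monitor.read_state(): the state, without advancing time (a new reading comes with each control period).
- imaging.read_camera(name): name is "side" or "top"; returns the picture (384x512x3 uint8, blue, green, red); there is no depth.
- imaging.camera_params(name): a dict with "fx", "fy", "cx", "cy" (pixels), "T" (4x4, takes a point from camera to world coordinates). Camera axes: x right, y down, z forward; pixel columns grow to the right and rows downward; lengths in m; the calibration is good to about 2 mm. A picture is of the moment at which its call begins. camera_params takes no time and is no camera call.
- finish_job(): hands the job in, once; it reports no verdict.
The state is a dict: "time": time; "q": joint angles; "joint_vel": joint speeds; "joint_torque": joint torques, N m; "tool_pos": TCP position; "tcp_rot": TCP orientation; "wrist_force": force on the tool from outside, world axes, zero at the start; "torque": the same for the moment, N m; "width": opening from 0.0 (shut) to 1.0 (fully open).
Only numpy, scipy, OpenCV 4.12 (cv2) and the standard library are available. Lean on these libraries where they do the work, as an engineer would, in place of code of your own. Each camera call takes 0.05 s, during which the arm holds its last target. There are 200 camera calls.

TASK

Lift the small dish cabinet's door out of the drying stand and, holding it open at about a right angle to the cabinet front, feel for the two hinge pins, which may stand a little to one side of their drawn place, and lower both knuckles gently onto them until they sit fully down. Then swing the door shut against the rubber buffers and let go. Never force the door, and leave the other things on the bench where they stand.

Things in the scene. Friction and masses are not known exactly. Their poses are not given: they have to be found in the camera images.
- leaf: loose cabinet door, 0.2-0.33 kg: white upright panel 8 mm thick (its x), 120 wide (y), 135 high, grey field 9.5 thick in its middle, grip tab on top, two knuckles at its -y edge. Origin: centre of the panel's lower edge, z up; -x is the outside of the shut door. Centre of mass close to below the tab. Hung, its origin is 8 mm above the bench; shut, its axes agree with the cabinet's
- tab (a point): point on the leaf's flat steel grip tab, 160 mm above the leaf's origin. The tab stands on the middle of the panel's top edge: 12 mm thick (leaf x; grip it across this), 44 mm wide, its top 175 mm above the leaf's origin. With the door hung and shut it stands free above the cabinet's roof
- knuckle_low (a point): centre of the mouth at the underside of the lower knuckle, in the leaf's frame at x 0, y -72, z 22 mm. Each knuckle is a round upright steel sleeve, 24 mm outside diameter, 18 mm high, with a through-bore of 10 mm diameter, joined to the panel by a strap 11 mm thick
- knuckle_up (a point): the same point of the upper knuckle, same bore axis, 70 mm above knuckle_low (leaf frame x 0, y -72, z 92 mm)
- cabinet: fixed white metal dish cabinet, open in front, 80 mm deep (x), 150 wide (y), 138 high. Origin: centre of its underside; front faces its -x, z up. A grey frame round the opening reaches to x -48 mm; two rubber buffers on it (y +52, to x -54 mm) stop the shut door. A steel hinge strip at the -y end of the front carries two upright hinge pins, one above the other
- hinge_mark (a point): where the drawing puts the pin axis, level with the lower shoulder's top (cabinet x -58, y -67, z +30 mm). The strip sits in slotted holes: both pins together really stand anywhere up to 7 mm from this to either side along the cabinet's y. They are true along its x, upright and in line, and the strip does not shift in use
- pin_up_mark (a point): the same for the upper pin: drawn axis, top of the upper shoulder, 70 mm above hinge_mark. Each pin: 8 mm diameter, 22 mm tall, top 2.5 mm tapered to 6.4 mm, rising from a shoulder (16 mm across, 8 mm thick) on which the knuckle sits. So the lower knuckle comes in sideways under the upper shoulder, 23 to 42 mm above its seat, and is then lowered
- stand: fixed aluminium drying stand: base 70 x 150 mm, 8 mm thick, with four jaws 30 mm high forming an 11 mm slot along its y in which the leaf stands upright with 1.5 mm play to each side. Origin: centre of its underside, z up. Lift the leaf straight up by 32 mm or more to clear the jaws
- timer: bystander: white lab timer, 33 x 52 x 47 mm, origin at its underside
- culture_dish: bystander: closed round culture dish, 60 mm across, 15 mm high, origin at its underside
- sample_vial: bystander: small capped vial, 21 mm across, 47 mm high, origin at its underside
- marker_pen: bystander: marker pen lying, 134 mm long, 13 mm thick, origin at its underside
Not all that is in view belongs to the job. What is meant by the leaf is not yellow, and is the larger of those in its own colour.

How it is judged:
By the outcome, as a careful person would: the job done as asked, in the order asked, and still so for the second after the job is handed in, with the robot touching nothing.
It also fails if it takes over 72 s, if anything falls off the work surface, if the arm or the gripper's body presses on something with over 40 N, if the wrist force passes 120 N, or if a joint passes its speed limit or range.

## Working session

There is one attempt and no reset: what is moved stays moved. The work goes in short steps, Python scripts to look and compute and a tool call to move; the robot and the scene stay as the last step left them, time stands still between calls to the robot, and variables do not carry over. Pictures are saved under pics/ and viewed, about 8 in all and at most 12, crops included, and the job is handed in when it is done.

Besides the shell and the picture viewer there is one more tool, called after "Call:" by a JSON object that holds its "api" and its "payload", one argument or row to a line. jog_arm: Moves the arm, as the interface text tells. Its arguments: {"type":"object","properties":{"rows":{"type":"array","items":{"type":"array","items":{"type":"number"}}},"force":{"type":"number"}},"required":["rows"]}

```bash
mkdir -p pics; ls
cat > h.py <<'E'
import numpy as np, cv2
from scipy.spatial.transform import Rotation as R
from workcell import monitor, imaging, finish_job, bot
def st():
    s=monitor.read_state(); return s
def proj(n,P):
    c=imaging.camera_params(n);T=np.linalg.inv(np.array(c["T"]))
    p=np.atleast_2d(P)@T[:3,:3].T+T[:3,3]
    return np.c_[c["fx"]*p[:,0]/p[:,2]+c["cx"],c["fy"]*p[:,1]/p[:,2]+c["cy"]]
def ray(n,u,v,z):
    c=imaging.camera_params(n);T=np.array(c["T"])
    d=T[:3,:3]@np.array([(u-c["cx"])/c["fx"],(v-c["cy"])/c["fy"],1]);o=T[:3,3]
    return o+d*(z-o[2])/d[2]
E
python3 - <<'E'
from h import *
a=imaging.read_camera("top");b=imaging.read_camera("side")
cv2.imwrite("pics/top0.png",a);cv2.imwrite("pics/side0.png",b)
for n in("top","side"):
    c=imaging.camera_params(n);print(n,c["fx"],c["cx"],c["cy"],np.round(c["T"],3).tolist())
s=st();print(s, R.from_rotvec(s["tcp_rot"]).as_matrix().round(3).tolist())
E
```

```text
pics
top 488.5165763366389 251.95609058040318 196.3789015766402 [[0.006, -0.981, 0.194, 0.28], [-1.0, -0.005, 0.006, 0.047], [-0.005, -0.194, -0.981, 1.403], [0.0, 0.0, 0.0, 1.0]]
side 485.18698341732403 254.4431731963528 191.25417231308398 [[0.998, 0.033, -0.054, 0.615], [0.063, -0.615, 0.786, -0.991], [-0.007, -0.788, -0.616, 0.934], [0.0, 0.0, 0.0, 1.0]]
{'time': 0.1, 'q': array([-1.22291948e+00,  2.64699454e-01,  1.60532739e+00, -1.99063119e-05,
        1.27370465e+00, -3.68626830e-02]), 'joint_vel': array([-0.00025892, -0.00174533, -0.00213005,  0.00164991,  0.00179612,
       -0.00015401]), 'joint_torque': array([ 3.76946273e-04, -5.16706252e+01, -3.68590307e+01, -5.51869539e-05,
        6.20955441e-03, -1.54430879e-06]), 'tool_pos': array([ 0.25311358, -0.62498304,  0.23002338]), 'tcp_rot': array([ 2.01117323,  0.39397117, -2.01189063]), 'wrist_force': array([0.01731421, 0.29422353, 0.16222013]), 'torque': array([ 0.01160197,  0.02299353, -0.05890243]), 'width': 0.9959602566400627} [[-0.001, 0.375, -0.927], [0.002, -0.927, -0.375], [-1.0, -0.002, -0.0]]
```

View pics/top0.png

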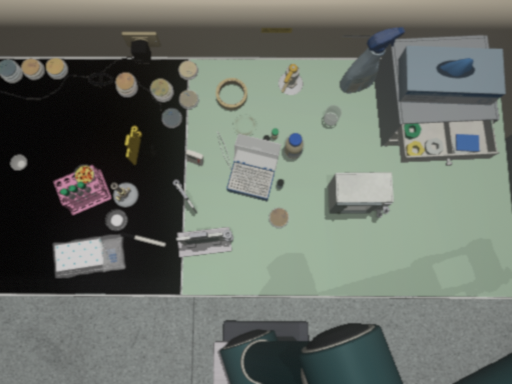

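View pics/side0.png

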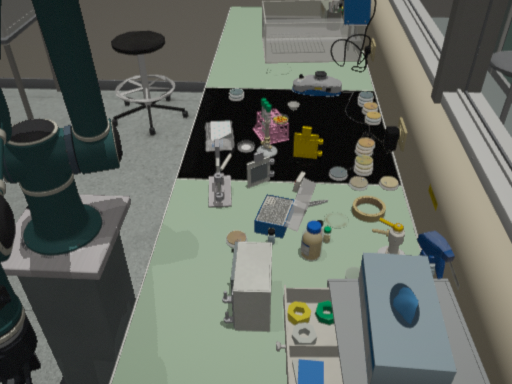

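Candidates for the leaf:
- Top (205,240) / side (220,185): a door in the stand.
- Side (260,168) / top (125,195): a small grey/white door-like thing.
- Side (307,143) / top (134,145): a yellow one, excluded by colour.

The one in the slotted stand looks the larger. I'll confirm it in an enlarged crop.

Run:
```python
from h import *
a=cv2.imread("pics/top0.png");b=cv2.imread("pics/side0.png")
r=lambda i,x,y,w,h,W,H:cv2.resize(i[y:y+h,x:x+w],(W,H),interpolation=cv2.INTER_CUBIC)
t=np.hstack([r(a,165,215,80,60,400,300),r(a,320,160,80,60,400,300)])
u=np.hstack([r(b,195,130,100,75,400,300),r(b,215,230,100,100,400,300)])
cv2.imwrite("pics/c1.png",np.vstack([t,u]))
```

```text
(no output)
```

View pics/c1.png

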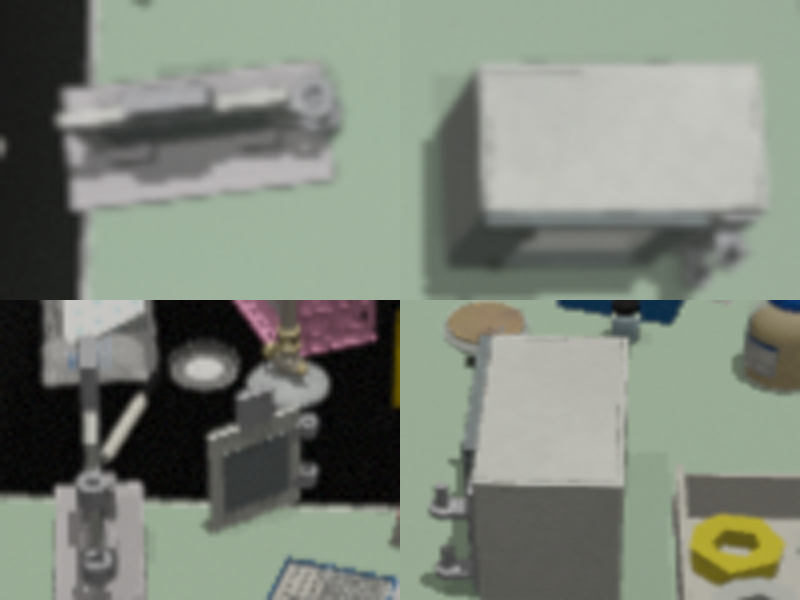

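Bottom-left crop: the stand (side ~(220,185)) holds the large door edge-on, with its knuckles toward -y. The free-standing grey door (side ~(260,168)) is smaller, so it's a decoy. The leaf is the one in the stand. The cabinet's front faces -x, and the hinge pins show at about top (386,209) and side (225,292). Next I fit poses and overlay them.

```bash
cat > fit.py <<'E'
from h import *
from scipy.optimize import least_squares
def W(p,P): 
    P=np.atleast_2d(P);c,s=np.cos(p[2]),np.sin(p[2])
    return np.c_[p[0]+c*P[:,0]-s*P[:,1],p[1]+s*P[:,0]+c*P[:,1],P[:,2]]
def fit(obs,p0):
    f=lambda p:np.concatenate([(proj(n,W(p,P))-uv).ravel() for n,P,uv in obs])
    r=least_squares(f,p0,loss="soft_l1");return r.x,r.fun.reshape(-1,2).round(1)
E
python3 - <<'E'
from fit import *
cab=[("top",[.04,.075,.138],(416,173.6)),("top",[.04,-.075,.138],(471.6,173)),("top",[-.04,-.075,.138],(473,202)),("top",[-.04,.075,.138],(417,202))]
cab=[(n,P,(uv[0]-80,uv[1])) for n,P,uv in cab]
cab+=[("side",[-.04,-.075,.138],(233.75,290)),("side",[.04,-.075,.138],(271.25,291.7)),("side",[.04,.075,.138],(272,242.7)),("side",[-.04,.075,.138],(237.5,241.7))]
p,f=fit(cab,[.5,-.2,0]);print("cab",p,f.tolist())
lf=[("top",[0,-.072,.118],(227.8,234.4)),("side",[0,-.072,.118],(218.75,176.75)),("side",[0,-.072,.048],(220,195.5)),
("top",[.006,.022,.183],(190.4,233)),("top",[.006,-.022,.183],(206.6,231)),("side",[.006,-.022,.183],(220,140))]
q,g=fit(lf,[.43,.08,0]);print("leaf",q,g.tolist())
a=cv2.imread("pics/top0.png");b=cv2.imread("pics/side0.png")
def box(x0,x1,y0,y1,z0,z1): return np.array([[x,y,z] for x in(x0,x1) for y in(y0,y1) for z in(z0,z1)])
out=[]
for n,i in(("top",a),("side",b)):
    crops=((165,215,80,60),(320,160,80,60)) if n=="top" else ((180,125,80,80),(210,235,80,95))
    for k,(x,y,w,h) in enumerate(crops):
        s=5 if n=="top" else 4; s=(400/w,300/h) if n=="top" else (400/w,300/h)
        c=cv2.resize(i[y:y+h,x:x+w],(400,300),interpolation=cv2.INTER_CUBIC)
        m=q if k==0 else p
        def dr(P,col):
            for u,v in (proj(n,W(m,P))-[x,y]+.5)*s: cv2.circle(c,(int(u),int(v)),2,col,-1)
        t=np.linspace(0,6.28,16,endpoint=False)
        if k==0:
            dr(box(-.006,.006,-.022,.022,.143,.183),(0,0,255));dr(box(-.004,.004,-.06,.06,.008,.143),(255,0,0))
            dr(np.c_[.012*np.cos(t),-.072+.012*np.sin(t),t*0+.118],(0,255,0))
        else:
            dr(box(-.04,.04,-.075,.075,0,.138),(0,0,255))
            for z in(.052,.122,.1): dr(np.c_[-.058+.004*np.cos(t),-.067+.004*np.sin(t),t*0+z],(0,255,0) if z>.11 else (255,0,0))
        out.append(c)
cv2.imwrite("pics/c2.png",np.vstack([np.hstack(out[:2]),np.hstack(out[2:])]))
E
```

```text
cab [ 0.55905816 -0.24201329  0.01926275] [[-0.7, -1.3], [0.1, -1.5], [0.8, -0.9], [-0.3, -0.1], [-1.3, 0.8], [-0.9, 0.2], [-0.5, -0.6], [-0.0, -0.4]]
leaf [0.42534822 0.18862289 0.15471715] [[0.5, -1.5], [-0.4, -1.2], [-0.4, -0.7], [-0.9, -0.0], [0.3, -0.6], [-1.4, 6.7]]
```

View pics/c2.png

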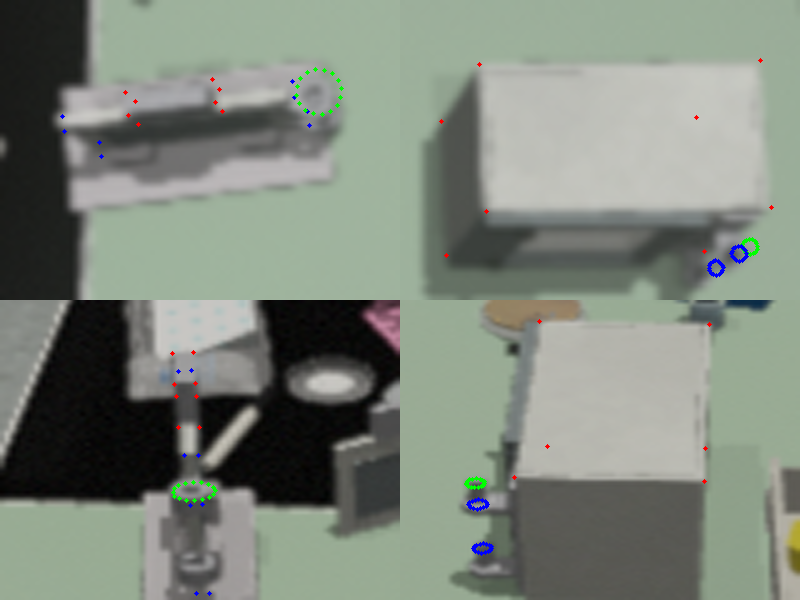

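The leaf overlay is a few mm off because of one bad tab pixel, and the cabinet fits to about 1 px. I'll take a tighter zoom on the tab/knuckles and the pins.

Run:
```python
from h import *
a=cv2.imread("pics/top0.png");b=cv2.imread("pics/side0.png")
def r(i,x,y,w,h):
    c=cv2.resize(i[y:y+h,x:x+w],(400,300),interpolation=cv2.INTER_LANCZOS4)
    c=cv2.normalize(c,None,0,255,cv2.NORM_MINMAX)
    for k in range(0,w,5): cv2.line(c,(int((k+.5)*400/w),0),(int((k+.5)*400/w),4),(0,0,255),1);
    for k in range(0,h,5): cv2.line(c,(0,int((k+.5)*300/h)),(4,int((k+.5)*300/h)),(0,0,255),1)
    return c
cv2.imwrite("pics/c3.png",np.vstack([np.hstack([r(a,175,220,64,48),r(a,360,190,40,30)]),np.hstack([r(b,190,130,80,60),r(b,215,278,40,45)])]))
```

```text
(no output)
```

View pics/c3.png

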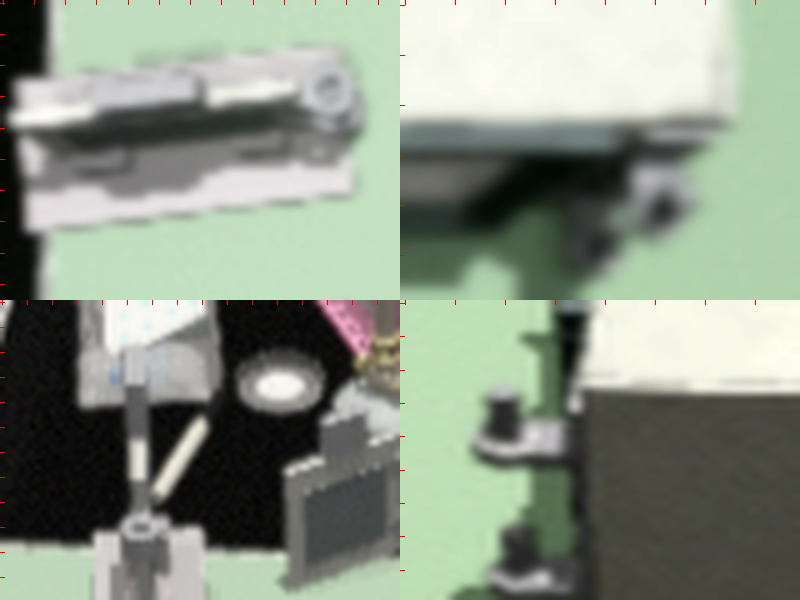

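Tab top centre: top (197.6,234.3), side (216.6,143). Upper knuckle ring: top (227,234), side (218.4,175). Upper pin tip: top (385.7,210), side (224.9,291.4).

Run:
```python
from fit import *
lf=[("top",[0,-.072,.118],(227.06,233.98)),("side",[0,-.072,.118],(218.4,175)),("top",[0,0,.183],(197.6,234.3)),("side",[0,0,.183],(216.6,143)),("top",[0.006,.022,.183],(189.3,233.2)),("top",[0.006,-.022,.183],(205.4,231.5))]
q,g=fit(lf,[.43,.18,.1]);print("leaf",q,g.tolist())
for n,uv in(("top",(227.06,233.98)),("side",(218.4,175))): print(n,ray(n,*uv,.118).round(4))
for n,uv in(("top",(197.6,234.3)),("side",(216.6,143))): print(n,ray(n,*uv,.183).round(4))
# stand base corners z=.008: lower edge TL zoom
for u,v in((30,232),(353,193),(15,80),(340,45)): print("stand",ray("top",175+(u+.5)/6.25-.5,220+(v+.5)/6.25-.5,.008).round(4))
for n,uv,z in(("top",(385.65,210.25),.118),("side",(224.85,291.4),.122),("side",(225.05,298.9),.1),("top",(379.55,213.55),.05),("side",(226.35,312),.052)): print("pin",n,z,ray(n,*uv,z).round(4))
cab=[("top",[.04,.075,.138],(335.6,173.2)),("top",[.04,-.075,.138],(391.2,172.6)),("top",[-.04,-.075,.138],(392.6,201.6)),("top",[-.04,.075,.138],(336.6,201.6))]
cab+=[("side",[-.04,-.075,.138],(233.4,289.8)),("side",[.04,-.075,.138],(270.9,291.3)),("side",[.04,.075,.138],(271.7,242.3)),("side",[-.04,.075,.138],(237.1,241.3))]
for c in(cab,cab[:4],cab[4:]):
    p,f=fit(c,[.5,-.2,0]);print("cab",p,W(p,[-.058,-.067,.03]).round(4))
```

```text
leaf [0.42442301 0.19109161 0.14240299] [[0.3, -0.4], [-0.6, 0.1], [-0.1, 0.1], [-0.5, -0.7], [-0.7, 0.0], [0.6, -0.7]]
top [0.4335 0.1207 0.118 ]
side [0.4363 0.1204 0.118 ]
top [0.4246 0.1909 0.183 ]
side [0.4264 0.1873 0.183 ]
stand [0.381  0.2616 0.008 ]
stand [0.3996 0.1148 0.008 ]
stand [0.4505 0.2709 0.008 ]
stand [0.4675 0.1218 0.008 ]
pin top 0.118 [ 0.4993 -0.3007  0.118 ]
pin side 0.122 [ 0.5025 -0.3069  0.122 ]
pin side 0.1 [ 0.5022 -0.3092  0.1   ]
pin top 0.05 [ 0.5014 -0.3017  0.05  ]
pin side 0.052 [ 0.5027 -0.3068  0.052 ]
cab [ 0.55891713 -0.24098479  0.02008761] [[ 0.5023 -0.3091  0.03  ]]
cab [ 0.55759443 -0.24101871  0.00888938] [[ 0.5002 -0.3085  0.03  ]]
cab [ 0.55972808 -0.24091056  0.0281    ] [[ 0.5036 -0.3095  0.03  ]]
```

```bash
cat >> h.py <<'E'
def Rt(psi): c,s=np.cos(psi),np.sin(psi); return np.array([[0,c,s],[0,s,-c],[-1,0,0]])
def rows(*tg):
    s=st();M=R.from_rotvec(s["tcp_rot"]).as_matrix();p=np.array(s["tool_pos"])
    print("t",round(s["time"],2),"pos",p.round(4),"psi",round(np.arctan2(M[1,1],M[0,1]),4),"F",s["wrist_force"].round(1),"M",s["torque"].round(2),"w",round(s["width"],3),"q",s["q"].round(2))
    for t in tg: print((M.T@(np.array(t[:3])-p)).round(4).tolist(),R.from_matrix(M.T@Rt(t[3])).as_rotvec().round(4).tolist())
E
python3 -c "
from h import *
rows((.42,-.45,.27,-.9),(.45,-.15,.27,-.4),(.425,.19,.26,.13),(.425,.19,.151,.13))"
```

```text
t 0.1 pos [ 0.2531 -0.625   0.23  ] psi -1.1861 F [0.  0.3 0.2] M [ 0.01  0.02 -0.06] w 0.996 q [-1.22  0.26  1.61 -0.    1.27 -0.04]
[-0.0398, -0.0996, -0.2204] [-0.2861, -0.0004, 0.0021]
[-0.0392, -0.3664, -0.3608] [-0.7861, -0.0009, 0.002]
[-0.0285, -0.691, -0.4652] [-1.3161, -0.0015, 0.0018]
[0.0805, -0.6907, -0.4652] [-1.3161, -0.0015, 0.0018]
```

Call:
{"api": "jog_arm", "payload": {
  "rows": [
    [-0.04,-0.05,-0.11,-0.14,0,0,100],
    [-0.04,-0.1,-0.22,-0.286,0,0,100],
    [-0.04,-0.1,-0.22,-0.286,0,0,100],
    [-0.04,-0.1,-0.22,-0.286,0,0,100],
    [-0.039,-0.19,-0.27,-0.45,0,0,100],
    [-0.039,-0.28,-0.315,-0.62,0,0,100],
    [-0.039,-0.366,-0.361,-0.786,0,0,100],
    [-0.039,-0.366,-0.361,-0.786,0,0,100],
    [-0.0285,-0.5,-0.41,-1,0,0,100],
    [-0.0285,-0.6,-0.44,-1.15,0,0,100],
    [-0.0285,-0.691,-0.465,-1.316,0,0,100],
    [-0.0285,-0.691,-0.465,-1.316,0,0,100],
    [-0.0285,-0.691,-0.465,-1.316,0,0,100],
    [-0.0285,-0.691,-0.465,-1.316,0,0,100],
    [-0.0285,-0.691,-0.465,-1.316,0,0,60],
    [-0.0285,-0.691,-0.465,-1.316,0,0,60],
    [-0.0285,-0.691,-0.465,-1.316,0,0,60],
    [-0.0285,-0.691,-0.465,-1.316,0,0,60]
  ]
}}

```text
time: 1.9
tool_pos: [0.4238, 0.1932, 0.2597]
tcp_rot: [1.112, 1.272, -1.11]
wrist_force: [0.4, -1.5, -0.4]
width: 0.606
```

```bash
python3 -c "
from h import *
rows((.425,.19,.151,.13))
a=imaging.read_camera('top');b=imaging.read_camera('side')
cv2.imwrite('pics/a1.png',np.hstack([cv2.resize(a[205:280,160:260],(400,300)),cv2.resize(b[105:205,155:288],(400,300))]))"
```

```text
t 1.9 pos [0.4238 0.1932 0.2597] psi 0.1327 F [ 0.4 -1.5 -0.4] M [ 0.   -0.03  0.  ] w 0.606 q [ 0.37 -0.16  2.    0.    1.31  0.24]
[0.1087, 0.0009, 0.0036] [0.0027, -0.003, 0.0008]
```

View pics/a1.png

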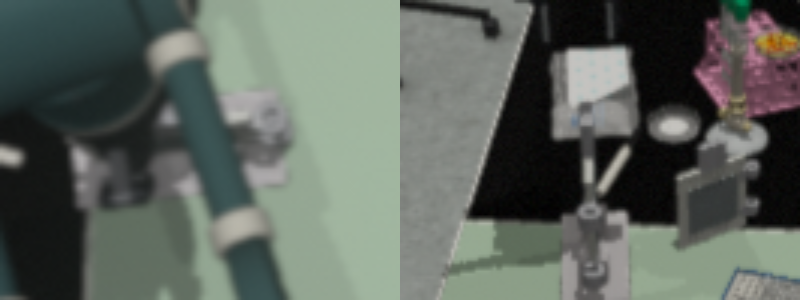

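The arm is above the stand and the top view is occluded by it. In the side crop the tab is at about (588,115) and free. I descend and close gently.

Call:
{"api": "jog_arm", "payload": {
  "rows": [
    [0.04,0.001,0.0036,0.0027,-0.003,0,60],
    [0.075,0.001,0.0036,0.0027,-0.003,0,60],
    [0.1,0.001,0.0036,0.0027,-0.003,0,50],
    [0.109,0.001,0.0036,0.0027,-0.003,0,40],
    [0.109,0.001,0.0036,0.0027,-0.003,0,25],
    [0.109,0.001,0.0036,0.0027,-0.003,0,20],
    [0.109,0.001,0.0036,0.0027,-0.003,0,18],
    [0.109,0.001,0.0036,0.0027,-0.003,0,16],
    [0.109,0.001,0.0036,0.0027,-0.003,0,12],
    [0.109,0.001,0.0036,0.0027,-0.003,0,8],
    [0.109,0.001,0.0036,0.0027,-0.003,0,8]
  ],
  "force": 20
}}

```text
time: 3.1
tool_pos: [0.4265, 0.1903, 0.1521]
tcp_rot: [1.112, 1.268, -1.11]
wrist_force: [0.1, -0.2, 6.8]
width: 0.138
```

```bash
python3 -c "
from h import *
rows((.425,.19,.191,.13))"
```

```text
t 3.1 pos [0.4265 0.1903 0.1521] psi 0.1322 F [ 0.1 -0.2  6.8] M [-0.12  0.02 -0.14] w 0.138 q [ 0.37 -0.07  2.12  0.    1.09  0.23]
[-0.0389, -0.0015, 0.0001] [0.0022, -0.0005, -0.0016]
```

Call:
{"api": "jog_arm", "payload": {
  "rows": [
    [0,0,0,0,0,0,8],
    [0,0,0,0,0,0,8],
    [-0.003,0,0,0,0,0,8],
    [-0.008,0,0,0,0,0,8],
    [-0.014,0,0,0,0,0,8],
    [-0.022,0,0,0,0,0,8],
    [-0.03,0,0,0,0,0,8],
    [-0.038,0,0,0,0,0,8],
    [-0.046,0,0,0,0,0,8],
    [-0.054,0,0,0,0,0,8],
    [-0.06,0,0,0,0,0,8],
    [-0.06,0,0,0,0,0,8]
  ],
  "force": 60
}}

```text
time: 4.3
tool_pos: [0.4271, 0.1906, 0.2134]
tcp_rot: [1.114, 1.267, -1.108]
wrist_force: [-0.2, 0.0, -2.7]
width: 0.13
```

Run:
```python
from h import *
rows()
a=imaging.read_camera('top');b=imaging.read_camera('side')
cv2.imwrite('pics/t2.png',a);cv2.imwrite('pics/s2.png',b)
rows()
def r(i,x,y,w,h):
    return cv2.resize(i[y:y+h,x:x+w],(400,300),interpolation=cv2.INTER_LANCZOS4)
cv2.imwrite('pics/c4.png',np.hstack([r(a,200,215,40,30),r(b,180,105,80,60)]))
```

```text
t 4.3 pos [0.4271 0.1906 0.2134] psi 0.1321 F [-0.2  0.  -2.7] M [ 0.04  0.01 -0.03] w 0.13 q [ 0.37 -0.13  2.05  0.    1.21  0.23]
t 4.4 pos [0.4264 0.1903 0.2122] psi 0.1322 F [-0.1  0.3 -3.2] M [ 0.01  0.01 -0.04] w 0.129 q [ 0.37 -0.13  2.05  0.    1.21  0.23]
```

View pics/c4.png

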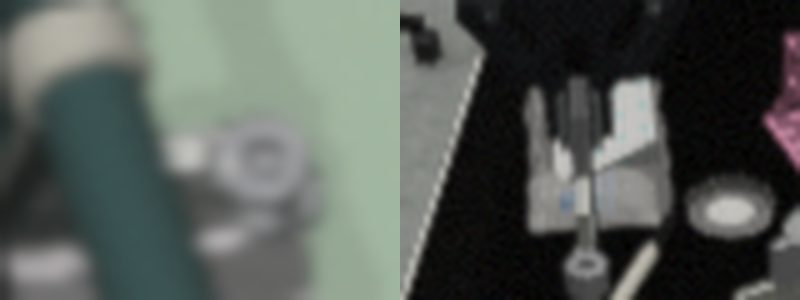

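The leaf is lifted free (about 0.3 kg). The upper knuckle ring is at top (225.95,230.35), side (216.8,157.6).

Run:
```python
from h import *
s=st();p=s["tool_pos"];M=R.from_rotvec(s["tcp_rot"]).as_matrix();z=p[2]-.144+.110
print(z)
K=[ray("top",225.95,230.35,z),ray("side",216.8,157.6,z)]
for k in K+[np.mean(K,0)]:
    d=k-p; print(k.round(4),"along jaw",(d@M[:,1]).round(4),"along toolz",(d@M[:,2]).round(4))
```

```text
0.17815358484642535
[0.4356 0.1202 0.1782] along jaw -0.0002 along toolz 0.0707
[0.4351 0.1198 0.1782] along jaw -0.0007 along toolz 0.071
[0.4353 0.12   0.1782] along jaw -0.0005 along toolz 0.0709
```

The bore sits at tool offset (jaw 0, tool z +71 mm). Next I carry it, turning, to a pre-position in front of the hinge.

Run:
```python
from h import *
rows((.425,.19,.25,.13),(.42,.10,.26,.4),(.42,0,.26,.8),(.415,-.10,.26,1.2),(.405,-.2,.26,1.45),(.40,-.305,.26,1.59),(.40,-.305,.2,1.59))
```

```text
t 4.4 pos [0.4264 0.1903 0.2122] psi 0.1322 F [-0.1  0.3 -3.2] M [ 0.01  0.01 -0.04] w 0.129 q [ 0.37 -0.13  2.05  0.    1.21  0.23]
[-0.0378, -0.0013, 0.0001] [0.0022, -0.0005, -0.0017]
[-0.0479, -0.0181, 0.0886] [-0.2678, -0.0003, -0.0018]
[-0.048, -0.0313, 0.1878] [-0.6678, 0.0001, -0.0018]
[-0.0481, -0.0494, 0.2862] [-1.0678, 0.0004, -0.0018]
[-0.0482, -0.0725, 0.384] [-1.3178, 0.0007, -0.0018]
[-0.0483, -0.0913, 0.4875] [-1.4578, 0.0008, -0.0018]
[0.0117, -0.0914, 0.4875] [-1.4578, 0.0008, -0.0018]
```

Call:
{"api": "jog_arm", "payload": {
  "rows": [
    [-0.02,-0.001,0,0,0,0,8],
    [-0.038,-0.001,0.01,0,0,0,8],
    [-0.046,-0.007,0.035,-0.1,0,0,8],
    [-0.048,-0.013,0.06,-0.18,0,0,8],
    [-0.048,-0.018,0.088,-0.268,0,0,8],
    [-0.048,-0.022,0.113,-0.37,0,0,8],
    [-0.048,-0.025,0.138,-0.47,0,0,8],
    [-0.048,-0.028,0.163,-0.57,0,0,8],
    [-0.048,-0.031,0.188,-0.668,0,0,8],
    [-0.048,-0.036,0.212,-0.77,0,0,8],
    [-0.048,-0.04,0.236,-0.87,0,0,8],
    [-0.048,-0.045,0.261,-0.97,0,0,8],
    [-0.048,-0.049,0.286,-1.068,0,0,8],
    [-0.048,-0.056,0.318,-1.16,0,0,8],
    [-0.048,-0.064,0.351,-1.24,0,0,8],
    [-0.048,-0.072,0.384,-1.318,0,0,8],
    [-0.048,-0.08,0.42,-1.37,0,0,8],
    [-0.048,-0.086,0.455,-1.42,0,0,8],
    [-0.048,-0.091,0.4875,-1.458,0,0,8],
    [-0.048,-0.0914,0.4875,-1.458,0,0,8]
  ]
}}

```text
time: 6.4
tool_pos: [0.3994, -0.3085, 0.259]
tcp_rot: [-0.013, 1.57, 0.013]
wrist_force: [-0.4, 0.8, -2.3]
width: 0.134
```

Run:
```python
from h import *
rows((.40,-.305,.184,1.59))
```

```text
t 6.4 pos [ 0.3994 -0.3085  0.259 ] psi 1.5873 F [-0.4  0.8 -2.3] M [ 0.05 -0.03  0.07] w 0.134 q [-0.71 -0.08  1.93 -0.    1.29 -2.29]
[0.075, 0.0036, 0.0006] [-0.0027, 0.0005, 0.0006]
```

Call:
{"api": "jog_arm", "payload": {
  "rows": [
    [0.02,0.0036,0,0,0,0,8],
    [0.045,0.0036,0,0,0,0,8],
    [0.065,0.0036,0,0,0,0,8],
    [0.075,0.0036,0,0,0,0,8],
    [0.075,0.0036,0,0,0,0,8]
  ]
}}

```text
time: 6.9
tool_pos: [0.398, -0.3035, 0.1817]
tcp_rot: [-0.011, 1.574, 0.015]
wrist_force: [0.2, 1.0, -3.2]
width: 0.129
```

Run:
```python
from h import *
a=imaging.read_camera('top');b=imaging.read_camera('side')
rows()
cv2.imwrite('pics/t3.png',a);cv2.imwrite('pics/s3.png',b)
r=lambda i,x,y,w,h:cv2.resize(i[y:y+h,x:x+w],(400,400),interpolation=cv2.INTER_LANCZOS4)
cv2.imwrite('pics/c5.png',np.hstack([r(a,350,180,50,50),r(b,200,275,50,50)]))
```

```text
t 7.0 pos [ 0.3997 -0.3049  0.1844] psi 1.5875 F [ 0.2  0.1 -2.2] M [-0.03 -0.03 -0.02] w 0.132 q [-0.7  -0.03  2.02 -0.    1.15 -2.29]
```

View pics/c5.png

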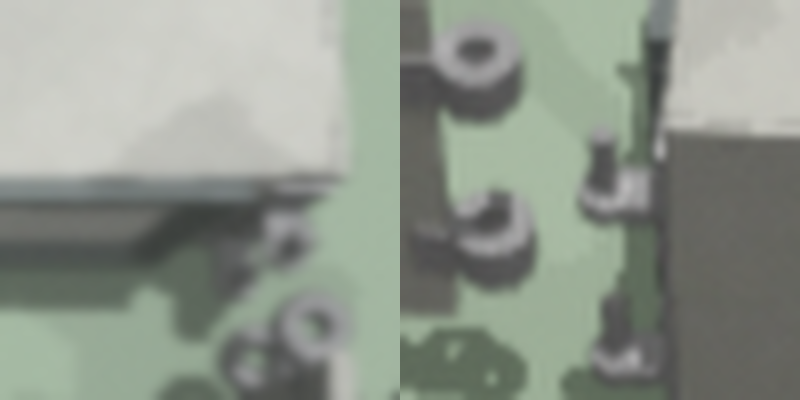

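Crop: the upper ring is at top (389.2,219.8), side (209.3,280.8). The upper pin tip is at top (385.8,209.3), side (224.6,291.4). The lower ring (side 211.1,301.8) and lower pin (226.1,312.1) are also visible. I take differential offsets.

Run:
```python
from h import *
K=np.array([.4707,-.3038])
for n,k,zk,p,zp in(("side",(209.3,280.8),.150,(224.56,291.4),.122),("side",(211.06,301.8),.080,(226.06,312.1),.052),("top",(389.2,219.8),.150,(385.8,209.3),.122),("top",(389.2,219.8),.150,(385,209.8),.1)):
    a,b=ray(n,*k,zk)[:2],ray(n,*p,zp)[:2]
    print(n,a.round(4),b.round(4),"knuckle bias",(a-K).round(4),"pin est",(K+b-a).round(4))
```

```text
side [ 0.4702 -0.3036] [ 0.5018 -0.307 ] knuckle bias [-0.0005  0.0002] pin est [ 0.5024 -0.3072]
side [ 0.4694 -0.3027] [ 0.5021 -0.3071] knuckle bias [-0.0013  0.0011] pin est [ 0.5033 -0.3082]
top [ 0.4688 -0.3001] [ 0.5012 -0.3002] knuckle bias [-0.0019  0.0037] pin est [ 0.503  -0.3039]
top [ 0.4688 -0.3001] [ 0.5036 -0.3039] knuckle bias [-0.0019  0.0037] pin est [ 0.5054 -0.3077]
```

Run:
```python
from h import *
rows((.4318,-.3080,.184,1.59),(.4318,-.3080,.176,1.59),(.4318,-.3080,.172,1.59))
```

```text
t 7.0 pos [ 0.3997 -0.3049  0.1844] psi 1.5875 F [ 0.2  0.1 -2.2] M [-0.03 -0.03 -0.02] w 0.132 q [-0.7  -0.03  2.02 -0.    1.15 -2.29]
[0.0005, -0.0036, 0.0321] [-0.0025, 0.0008, 0.0008]
[0.0085, -0.0036, 0.0321] [-0.0025, 0.0008, 0.0008]
[0.0125, -0.0036, 0.0321] [-0.0025, 0.0008, 0.0008]
```

Call:
{"api": "jog_arm", "payload": {
  "rows": [
    [0,-0.003,0.006,0,0,0,8],
    [0,-0.0036,0.014,0,0,0,8],
    [0,-0.0036,0.022,0,0,0,8],
    [0,-0.0036,0.028,0,0,0,8],
    [0,-0.0036,0.032,0,0,0,8],
    [0.002,-0.0036,0.0321,0,0,0,8],
    [0.004,-0.0036,0.0321,0,0,0,8],
    [0.006,-0.0036,0.0321,0,0,0,8],
    [0.008,-0.0036,0.0321,0,0,0,8],
    [0.0095,-0.0036,0.0321,0,0,0,8],
    [0.011,-0.0036,0.0321,0,0,0,8],
    [0.011,-0.0036,0.0321,0,0,0,8]
  ]
}}

```text
time: 8.2
tool_pos: [0.4316, -0.3079, 0.1732]
tcp_rot: [-0.013, 1.57, 0.013]
wrist_force: [-0.9, -0.1, -4.0]
width: 0.126
```

Run:
```python
from h import *
rows((.4318,-.3080,.172,1.59))
```

```text
t 8.2 pos [ 0.4316 -0.3079  0.1732] psi 1.5873 F [-0.9 -0.1 -4. ] M [0.02 0.06 0.03] w 0.126 q [-0.67  0.03  1.98 -0.    1.13 -2.25]
[0.0012, -0.0001, 0.0002] [-0.0027, 0.0004, 0.0005]
```

Call:
{"api": "jog_arm", "payload": {
  "rows": [
    [0.001,0,0,0,0,0,8],
    [0.002,0,0,0,0,0,8],
    [0.003,0,0,0,0,0,8],
    [0.003,0,0,0,0,0,8]
  ]
}}

```text
time: 8.6
tool_pos: [0.4315, -0.3079, 0.17]
tcp_rot: [-0.013, 1.571, 0.013]
wrist_force: [0.1, -0.4, -2.6]
width: 0.132
```

Run:
```python
from h import *
rows((.4318,-.3080,.172,1.59))
```

```text
t 8.6 pos [ 0.4315 -0.3079  0.17  ] psi 1.5874 F [ 0.1 -0.4 -2.6] M [0.05 0.03 0.01] w 0.132 q [-0.67  0.04  1.98 -0.    1.12 -2.25]
[-0.002, -0.0001, 0.0003] [-0.0026, 0.0002, 0.0003]
```

Call:
{"api": "jog_arm", "payload": {
  "rows": [
    [0.001,0,0,0,0,0,8],
    [0.002,0,0,0,0,0,8],
    [0.003,0,0,0,0,0,8],
    [0.003,0,0,0,0,0,8]
  ]
}}

```text
time: 9.0
tool_pos: [0.4314, -0.3077, 0.1668]
tcp_rot: [-0.013, 1.571, 0.013]
wrist_force: [-0.3, -0.5, -3.4]
width: 0.133
```

Run:
```python
from h import *
rows((.4318,-.3080,.172,1.59))
```

```text
t 9.0 pos [ 0.4314 -0.3077  0.1668] psi 1.5874 F [-0.3 -0.5 -3.4] M [-0.03  0.03  0.01] w 0.133 q [-0.67  0.04  1.98 -0.    1.12 -2.25]
[-0.0052, -0.0003, 0.0004] [-0.0026, -0.0001, 0.0]
```

No contact 7 mm below the pin tops, so the knuckles appear to be on. I feel sideways to confirm and to centre.

Call:
{"api": "jog_arm", "payload": {
  "rows": [
    [0,0.001,0,0,0,0,8],
    [0,0.002,0,0,0,0,8],
    [0,0.002,0,0,0,0,8]
  ]
}}

```text
time: 9.3
tool_pos: [0.4315, -0.3064, 0.1669]
tcp_rot: [-0.014, 1.57, 0.012]
wrist_force: [0.2, -3.7, -4.6]
width: 0.129
```

Call:
{"api": "jog_arm", "payload": {
  "rows": [
    [0,-0.001,0,0,0,0,8],
    [0,-0.002,0,0,0,0,8],
    [0,-0.003,0,0,0,0,8],
    [0,-0.004,0,0,0,0,8],
    [0,-0.004,0,0,0,0,8]
  ]
}}

```text
time: 9.8
tool_pos: [0.4315, -0.3101, 0.1668]
tcp_rot: [-0.013, 1.571, 0.012]
wrist_force: [0.1, 1.7, -2.2]
width: 0.131
```

Call:
{"api": "jog_arm", "payload": {
  "rows": [
    [0,0.001,0,0,0,0,8],
    [0,0.002,0,0,0,0,8],
    [0,0.002,0,0,0,0,8]
  ]
}}

```text
time: 10.1
tool_pos: [0.4314, -0.3079, 0.1668]
tcp_rot: [-0.014, 1.571, 0.013]
wrist_force: [0.2, -0.4, -2.7]
width: 0.132
```

It's captured: the side forces oppose both ways. Now I lower to the seat.

Call:
{"api": "jog_arm", "payload": {
  "rows": [
    [0.0015,0,0,0,0,0,8],
    [0.003,0,0,0,0,0,8],
    [0.0045,0,0,0,0,0,8],
    [0.006,0,0,0,0,0,8],
    [0.0075,0,0,0,0,0,8],
    [0.009,0,0,0,0,0,8],
    [0.0105,0,0,0,0,0,8],
    [0.012,0,0,0,0,0,8],
    [0.013,0,0,0,0,0,8],
    [0.013,0,0,0,0,0,8]
  ]
}}

```text
time: 11.1
tool_pos: [0.4313, -0.3079, 0.1536]
tcp_rot: [-0.013, 1.571, 0.013]
wrist_force: [0.5, -0.2, -2.3]
width: 0.13
```

Call:
{"api": "jog_arm", "payload": {
  "rows": [
    [0.0005,0,0,0,0,0,8],
    [0.001,0,0,0,0,0,8],
    [0.001,0,0,0,0,0,8]
  ]
}}

```text
time: 11.4
tool_pos: [0.4313, -0.3079, 0.1525]
tcp_rot: [-0.013, 1.571, 0.013]
wrist_force: [0.1, 0.7, -3.1]
width: 0.13
```

Call:
{"api": "jog_arm", "payload": {
  "rows": [
    [0.0005,0,0,0,0,0,8],
    [0.001,0,0,0,0,0,8],
    [0.001,0,0,0,0,0,8]
  ]
}}

```text
time: 11.7
tool_pos: [0.4313, -0.308, 0.1521]
tcp_rot: [-0.014, 1.571, 0.013]
wrist_force: [-2.3, 0.6, 2.3]
width: 0.132
```

It's seated at TCP z 0.152 with about 5 N of support, as expected. Now the swing about the pin.

```bash
cat > sw.py <<'E'
from h import *
import sys
P=np.array([.5023,-.3068]);a,b,n=map(float,sys.argv[1:])
rows(*[(P[0]-.071*np.sin(t),P[1]+.071*np.cos(t),.1520,t) for t in np.linspace(a,b,int(n)+1)[1:]])
E
python3 sw.py 1.587 .387 16
```

```text
t 11.7 pos [ 0.4313 -0.308   0.1521] psi 1.5875 F [-2.3  0.6  2.3] M [0.08 0.24 0.07] w 0.132 q [-0.67  0.05  2.   -0.    1.09 -2.25]
[0.0001, 0.0054, 0.0002] [0.0755, -0.0001, 0.0008]
[0.0001, 0.0107, 0.0008] [0.1505, -0.0001, 0.0008]
[0.0001, 0.0159, 0.0018] [0.2255, -0.0001, 0.0008]
[0.0001, 0.021, 0.0032] [0.3005, -0.0, 0.0008]
[0.0001, 0.0261, 0.0049] [0.3755, -0.0, 0.0008]
[0.0001, 0.0309, 0.0071] [0.4505, 0.0, 0.0008]
[0.0001, 0.0356, 0.0096] [0.5255, 0.0, 0.0008]
[0.0001, 0.0401, 0.0124] [0.6005, 0.0001, 0.0008]
[0.0001, 0.0444, 0.0156] [0.6755, 0.0001, 0.0008]
[0.0001, 0.0485, 0.0191] [0.7505, 0.0001, 0.0008]
[0.0, 0.0522, 0.0228] [0.8255, 0.0002, 0.0008]
[0.0, 0.0557, 0.0269] [0.9005, 0.0002, 0.0008]
[0.0, 0.0588, 0.0312] [0.9755, 0.0002, 0.0008]
[0.0, 0.0616, 0.0357] [1.0505, 0.0003, 0.0008]
[0.0, 0.0641, 0.0404] [1.1255, 0.0003, 0.0008]
[0.0, 0.0662, 0.0453] [1.2005, 0.0003, 0.0008]
```

Half first, checking the force on the way.

Call:
{"api": "jog_arm", "payload": {
  "rows": [
    [0,0.0027,0,0.038,0,0,8],
    [0,0.0054,0.0002,0.0755,0,0,8],
    [0,0.008,0.0005,0.113,0,0,8],
    [0,0.0107,0.0008,0.1505,0,0,8],
    [0,0.0159,0.0018,0.2255,0,0,8],
    [0,0.021,0.0032,0.3005,0,0,8],
    [0,0.0261,0.0049,0.3755,0,0,8],
    [0,0.0309,0.0071,0.4505,0,0,8],
    [0,0.0309,0.0071,0.4505,0,0,8]
  ]
}}

```text
time: 12.6
tool_pos: [0.4383, -0.2767, 0.1521]
tcp_rot: [0.339, 1.543, -0.341]
wrist_force: [-1.1, -0.0, -1.7]
width: 0.133
```

```bash
python3 sw.py 1.137 .087 14
```

```text
t 12.6 pos [ 0.4383 -0.2767  0.1521] psi 1.1374 F [-1.1 -0.  -1.7] M [ 0.07 -0.02  0.03] w 0.133 q [-0.61  0.03  2.02 -0.    1.09 -1.75]
[0.0001, 0.0049, -0.0] [0.0754, 0.0008, 0.0006]
[0.0001, 0.0102, 0.0006] [0.1504, 0.0008, 0.0006]
[0.0001, 0.0154, 0.0016] [0.2254, 0.0008, 0.0005]
[0.0001, 0.0206, 0.003] [0.3004, 0.0008, 0.0005]
[0.0001, 0.0256, 0.0047] [0.3754, 0.0009, 0.0005]
[0.0001, 0.0305, 0.0069] [0.4504, 0.0009, 0.0005]
[0.0001, 0.0352, 0.0093] [0.5254, 0.0009, 0.0004]
[0.0001, 0.0397, 0.0122] [0.6004, 0.0009, 0.0004]
[0.0001, 0.0439, 0.0154] [0.6754, 0.0009, 0.0004]
[0.0001, 0.048, 0.0188] [0.7504, 0.001, 0.0003]
[0.0001, 0.0517, 0.0226] [0.8254, 0.001, 0.0003]
[0.0001, 0.0552, 0.0267] [0.9004, 0.001, 0.0003]
[0.0001, 0.0583, 0.031] [0.9754, 0.001, 0.0002]
[0.0001, 0.0612, 0.0355] [1.0504, 0.001, 0.0002]
```

Call:
{"api": "jog_arm", "payload": {
  "rows": [
    [0,0.0049,0,0.0754,0,0,8],
    [0,0.0102,0.0006,0.1504,0,0,8],
    [0,0.0154,0.0016,0.2254,0,0,8],
    [0,0.0206,0.003,0.3004,0,0,8],
    [0,0.0256,0.0047,0.3754,0,0,8],
    [0,0.0305,0.0069,0.4504,0,0,8],
    [0,0.0352,0.0093,0.5254,0,0,8],
    [0,0.0397,0.0122,0.6004,0,0,8],
    [0,0.0439,0.0154,0.6754,0,0,8],
    [0,0.048,0.0188,0.7504,0,0,8],
    [0,0.0517,0.0226,0.8254,0,0,8],
    [0,0.0552,0.0267,0.9004,0,0,8],
    [0,0.0568,0.0288,0.9379,0,0,8],
    [0,0.0583,0.031,0.9754,0,0,8],
    [0,0.0583,0.031,0.9754,0,0,8]
  ]
}}

```text
time: 14.1
tool_pos: [0.4912, -0.237, 0.152]
tcp_rot: [1.087, 1.281, -1.088]
wrist_force: [-0.5, 0.7, -1.4]
width: 0.131
```

```bash
python3 sw.py .16 -.02 9
```

```text
t 14.1 pos [ 0.4912 -0.237   0.152 ] psi 0.1636 F [-0.5  0.7 -1.4] M [ 0.02 -0.06  0.  ] w 0.131 q [-0.49  0.08  1.97 -0.    1.09 -0.66]
[0.0, 0.0013, -0.0003] [0.0236, 0.0011, -0.0006]
[0.0001, 0.0027, -0.0002] [0.0436, 0.0011, -0.0006]
[0.0001, 0.0041, -0.0001] [0.0636, 0.0011, -0.0006]
[0.0001, 0.0055, -0.0] [0.0836, 0.0011, -0.0006]
[0.0001, 0.0069, 0.0001] [0.1036, 0.0011, -0.0006]
[0.0001, 0.0083, 0.0003] [0.1236, 0.0011, -0.0007]
[0.0001, 0.0097, 0.0004] [0.1436, 0.0011, -0.0007]
[0.0001, 0.0111, 0.0007] [0.1636, 0.0011, -0.0007]
[0.0001, 0.0125, 0.0009] [0.1836, 0.001, -0.0007]
```

Now slowly to the buffers, in small increments.

Call:
{"api": "jog_arm", "payload": {
  "rows": [
    [0,0.0013,0,0.0236,0,0,8],
    [0,0.0027,0,0.0436,0,0,8],
    [0,0.0041,0,0.0636,0,0,8],
    [0,0.0055,0,0.0836,0,0,8],
    [0,0.0069,0,0.1036,0,0,8],
    [0,0.0076,0.0002,0.1136,0,0,8],
    [0,0.0076,0.0002,0.1136,0,0,8]
  ]
}}

```text
time: 14.8
tool_pos: [0.4988, -0.2359, 0.1521]
tcp_rot: [1.172, 1.231, -1.172]
wrist_force: [0.2, -1.1, -1.0]
width: 0.129
```

Call:
{"api": "jog_arm", "payload": {
  "rows": [
    [0,0.0007,0,0.01,0,0,8],
    [0,0.0014,0,0.02,0,0,8],
    [0,0.0014,0,0.02,0,0,8]
  ]
}}

```text
time: 15.1
tool_pos: [0.5002, -0.2358, 0.1521]
tcp_rot: [1.187, 1.222, -1.187]
wrist_force: [-1.1, -0.3, -1.3]
width: 0.126
```

Call:
{"api": "jog_arm", "payload": {
  "rows": [
    [0,0.0004,0,0.005,0,0,8],
    [0,0.0007,0,0.01,0,0,8],
    [0,0.0007,0,0.01,0,0,8]
  ]
}}

```text
time: 15.4
tool_pos: [0.501, -0.2357, 0.1521]
tcp_rot: [1.195, 1.217, -1.195]
wrist_force: [-0.7, -0.8, -1.7]
width: 0.131
```

```bash
python3 sw.py .02 -.02 4
```

```text
t 15.4 pos [ 0.501  -0.2357  0.1521] psi 0.0193 F [-0.7 -0.8 -1.7] M [ 0.03  0.09 -0.03] w 0.131 q [-0.48  0.1   1.95 -0.    1.09 -0.5 ]
[0.0001, 0.0006, 0.0001] [0.0093, 0.0009, -0.0007]
[0.0001, 0.0013, 0.0001] [0.0193, 0.0009, -0.0007]
[0.0001, 0.002, 0.0001] [0.0293, 0.0009, -0.0007]
[0.0001, 0.0028, 0.0001] [0.0393, 0.0009, -0.0007]
```

Call:
{"api": "jog_arm", "payload": {
  "rows": [
    [0,0.0004,0,0.005,0,0,8],
    [0,0.0007,0,0.01,0,0,8],
    [0,0.0007,0,0.01,0,0,8]
  ]
}}

```text
time: 15.7
tool_pos: [0.5017, -0.2357, 0.1521]
tcp_rot: [1.202, 1.212, -1.202]
wrist_force: [-1.0, -0.6, -2.1]
width: 0.129
```

Call:
{"api": "jog_arm", "payload": {
  "rows": [
    [0,0.0004,0,0.005,0,0,8],
    [0,0.0007,0,0.01,0,0,8],
    [0,0.0007,0,0.01,0,0,8]
  ]
}}

```text
time: 16.0
tool_pos: [0.5018, -0.2357, 0.1521]
tcp_rot: [1.208, 1.209, -1.21]
wrist_force: [-4.1, -1.0, 1.7]
width: 0.128
```

```bash
python3 sw.py 0 -.04 2
```

```text
t 16.0 pos [ 0.5018 -0.2357  0.1521] psi -0.0003 F [-4.1 -1.   1.7] M [-0.05  0.63  0.41] w 0.128 q [-0.48  0.1   1.95 -0.    1.09 -0.48]
[0.0001, 0.002, 0.0001] [0.0197, 0.0009, 0.0008]
[0.0001, 0.0034, 0.0002] [0.0397, 0.0009, 0.0008]
```

Contact with the buffers is −4 N. I let go and look before retreating.

Call:
{"api": "jog_arm", "payload": {
  "rows": [
    [0,0,0,0,0,0,20],
    [0,0,0,0,0,0,30],
    [0,0,0,0,0,0,45],
    [0,0,0,0,0,0,45],
    [0,0,0,0,0,0,45],
    [-0.01,0,0,0,0,0,45],
    [-0.03,0,0,0,0,0,45],
    [-0.06,0,0,0,0,0,45],
    [-0.1,0,0,0,0,0,45],
    [-0.14,0,0,0,0,0,45],
    [-0.16,0,0,0,0,0,45],
    [-0.16,-0.05,0,0,0,0,45],
    [-0.16,-0.09,0.03,0,0,0,45],
    [-0.16,-0.1,0.08,0,0,0,45],
    [-0.16,-0.1,0.13,0,0,0,45],
    [-0.16,-0.1,0.18,0,0,0,45],
    [-0.16,-0.1,0.22,0,0,0,45],
    [-0.16,-0.1,0.25,0,0,0,45],
    [-0.16,-0.1,0.25,0,0,0,45]
  ]
}}

```text
time: 17.9
tool_pos: [0.401, -0.4892, 0.3123]
tcp_rot: [1.21, 1.207, -1.214]
wrist_force: [-0.5, -0.2, 0.2]
width: 0.451
```

Run:
```python
from h import *
rows()
a=imaging.read_camera('top');b=imaging.read_camera('side')
r=lambda i,x,y,w,h:cv2.resize(i[y:y+h,x:x+w],(400,400),interpolation=cv2.INTER_LANCZOS4)
cv2.imwrite('pics/c6.png',np.hstack([r(a,325,155,80,80),r(b,205,225,80,95)]))
```

```text
t 17.9 pos [ 0.401  -0.4892  0.3123] psi -0.0036 F [-0.5 -0.2  0.2] M [ 0.03  0.03 -0.03] w 0.451 q [-0.92  0.15  1.6  -0.    1.4  -0.92]
```

View pics/c6.png

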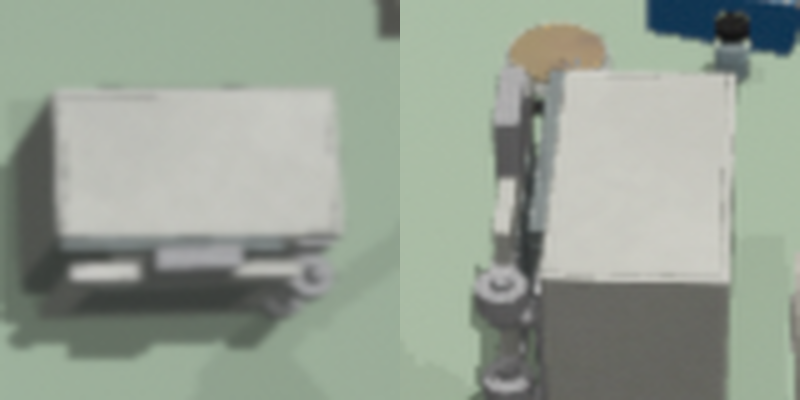

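The door hangs on both pins, parallel to the front. Tab: top (364.6,206.2), side (226.6,247.2). Ring: top (387,209.6), side (224.8,292.1). I check the closing angle in numbers.

Run:
```python
from fit import *
for n,t,k in(("top",(364.6,206.2),(387,209.6)),("side",(226.6,247.2),(224.8,292.1))):
    a,b=ray(n,*t,.183),ray(n,*k,.118);d=a-b;print(n,a.round(4),b.round(4),"yaw",np.arctan2(-d[0],d[1]).round(3),"len",np.hypot(*d[:2]).round(4))
```

```text
top [ 0.4983 -0.2304  0.183 ] [ 0.501  -0.3044  0.118 ] yaw 0.037 len 0.0741
side [ 0.501  -0.2343  0.183 ] [ 0.502  -0.3055  0.118 ] yaw 0.015 len 0.0712
```

The readings allow up to 1–2° of spring-back off the buffers. I verify with a light fingertip touch on the tab from outside.

Run:
```python
from h import *
rows((.44,-.30,.30,.01),(.44,-.228,.27,.01),(.44,-.228,.165,.01),(.47,-.228,.165,.01))
```

```text
t 18.0 pos [ 0.4016 -0.4858  0.3125] psi -0.0015 F [ 0.4 -0.1 -0.6] M [-0.02 -0.   -0.01] w 0.447 q [-0.92  0.14  1.6  -0.    1.4  -0.92]
[0.0124, 0.0382, -0.1859] [-0.0115, 0.0, 0.001]
[0.0424, 0.0381, -0.2579] [-0.0115, 0.0, 0.001]
[0.1474, 0.0382, -0.2579] [-0.0115, 0.0, 0.001]
[0.1474, 0.0682, -0.2579] [-0.0115, 0.0, 0.001]
```

Call:
{"api": "jog_arm", "payload": {
  "rows": [
    [0,0.01,-0.04,0,0,0,0],
    [0.005,0.02,-0.08,0,0,0,0],
    [0.01,0.03,-0.13,0,0,0,0],
    [0.012,0.038,-0.18,-0.01,0,0,0],
    [0.025,0.038,-0.22,-0.01,0,0,0],
    [0.042,0.038,-0.258,-0.01,0,0,0],
    [0.075,0.038,-0.258,-0.01,0,0,0],
    [0.11,0.038,-0.258,-0.01,0,0,0],
    [0.135,0.038,-0.258,-0.01,0,0,0],
    [0.1474,0.038,-0.258,-0.01,0,0,0],
    [0.1474,0.043,-0.258,-0.01,0,0,0],
    [0.1474,0.05,-0.258,-0.01,0,0,0],
    [0.1474,0.055,-0.258,-0.01,0,0,0],
    [0.1474,0.06,-0.258,-0.01,0,0,0],
    [0.1474,0.063,-0.258,-0.01,0,0,0],
    [0.1474,0.066,-0.258,-0.01,0,0,0],
    [0.1474,0.068,-0.258,-0.01,0,0,0],
    [0.1474,0.068,-0.258,-0.01,0,0,0]
  ],
  "force": 20
}}

```text
time: 19.8
tool_pos: [0.47, -0.228, 0.165]
tcp_rot: [1.202, 1.214, -1.204]
wrist_force: [0.6, -0.3, 0.6]
width: -0.001
```

Call:
{"api": "jog_arm", "payload": {
  "rows": [
    [0,0.001,0,0,0,0,0],
    [0,0.002,0,0,0,0,0],
    [0,0.003,0,0,0,0,0],
    [0,0.004,0,0,0,0,0],
    [0,0.004,0,0,0,0,0]
  ]
}}

```text
time: 20.3
tool_pos: [0.4741, -0.2279, 0.165]
tcp_rot: [1.203, 1.214, -1.204]
wrist_force: [0.4, 1.1, 0.3]
width: 0.004
```

Call:
{"api": "jog_arm", "payload": {
  "rows": [
    [0,0.001,0,0,0,0,0],
    [0,0.002,0,0,0,0,0],
    [0,0.003,0,0,0,0,0],
    [0,0.003,0,0,0,0,0]
  ]
}}

```text
time: 20.7
tool_pos: [0.4773, -0.2279, 0.165]
tcp_rot: [1.203, 1.214, -1.203]
wrist_force: [-0.4, -0.4, 0.1]
width: -0.002
```

Call:
{"api": "jog_arm", "payload": {
  "rows": [
    [0,0.001,0,0,0,0,0],
    [0,0.002,0,0,0,0,0],
    [0,0.002,0,0,0,0,0]
  ]
}}

```text
time: 21.0
tool_pos: [0.4794, -0.2279, 0.165]
tcp_rot: [1.202, 1.214, -1.203]
wrist_force: [0.4, 0.2, -0.4]
width: -0.0
```

Call:
{"api": "jog_arm", "payload": {
  "rows": [
    [0,0.001,0,0,0,0,0],
    [0,0.0015,0,0,0,0,0],
    [0,0.0015,0,0,0,0,0]
  ]
}}

```text
time: 21.3
tool_pos: [0.481, -0.2279, 0.165]
tcp_rot: [1.202, 1.214, -1.203]
wrist_force: [-1.2, -0.8, -0.5]
width: -0.002
```

Call:
{"api": "jog_arm", "payload": {
  "rows": [
    [0,0.001,0,0,0,0,0],
    [0,0.0015,0,0,0,0,0],
    [0,0.0015,0,0,0,0,0]
  ]
}}

```text
time: 21.6
tool_pos: [0.4824, -0.2279, 0.1651]
tcp_rot: [1.202, 1.214, -1.204]
wrist_force: [-0.5, -0.1, 0.7]
width: 0.002
```

Call:
{"api": "jog_arm", "payload": {
  "rows": [
    [0,0.001,0,0,0,0,0],
    [0,0.0015,0,0,0,0,0],
    [0,0.0015,0,0,0,0,0]
  ]
}}

```text
time: 21.9
tool_pos: [0.4833, -0.2279, 0.165]
tcp_rot: [1.202, 1.215, -1.204]
wrist_force: [-3.9, -0.4, 2.6]
width: 0.002
```

Call:
{"api": "jog_arm", "payload": {
  "rows": [
    [0,0.001,0,0,0,0,0],
    [0,0.0015,0,0,0,0,0],
    [0,0.0015,0,0,0,0,0]
  ]
}}

```text
time: 22.2
tool_pos: [0.4835, -0.2279, 0.165]
tcp_rot: [1.2, 1.217, -1.206]
wrist_force: [-7.5, -1.1, 4.4]
width: -0.004
```

Call:
{"api": "jog_arm", "payload": {
  "rows": [
    [0,0.0005,0,0,0,0,0],
    [0,0.001,0,0,0,0,0],
    [0,0.001,0,0,0,0,0]
  ]
}}

```text
time: 22.5
tool_pos: [0.4835, -0.2279, 0.165]
tcp_rot: [1.199, 1.219, -1.208]
wrist_force: [-6.2, 0.4, 4.0]
width: 0.001
```

There's a firm stop at about 7 N, so the door is on the buffers. Gentle retreat, then a final look.

Call:
{"api": "jog_arm", "payload": {
  "rows": [
    [0,-0.001,0,0,0,0,0],
    [0,-0.002,0,0,0,0,0],
    [0,-0.003,0,0,0,0,0],
    [0,-0.005,0,0,0,0,0],
    [0,-0.01,0,0,0,0,0],
    [0,-0.02,0,0,0,0,0],
    [0,-0.035,0,0,0,0,0],
    [-0.04,-0.04,0,0,0,0,0],
    [-0.08,-0.04,0,0,0,0,0],
    [-0.12,-0.04,0,0,0,0,0],
    [-0.15,-0.05,0.05,0,0,0,0],
    [-0.15,-0.06,0.1,0,0,0,0],
    [-0.15,-0.07,0.15,0,0,0,0],
    [-0.15,-0.08,0.2,0,0,0,0],
    [-0.15,-0.08,0.25,0,0,0,0],
    [-0.15,-0.08,0.25,0,0,0,0],
    [-0.15,-0.08,0.25,0,0,0,0]
  ]
}}

```text
time: 24.2
tool_pos: [0.4054, -0.4798, 0.3146]
tcp_rot: [1.202, 1.22, -1.21]
wrist_force: [-0.5, -0.2, 0.1]
width: 0.0
```

Run:
```python
from h import *
rows()
a=imaging.read_camera('top');b=imaging.read_camera('side')
cv2.imwrite('pics/t4.png',a);cv2.imwrite('pics/s4.png',b)
r=lambda i,x,y,w,h:cv2.resize(i[y:y+h,x:x+w],(400,400),interpolation=cv2.INTER_LANCZOS4)
cv2.imwrite('pics/c7.png',np.hstack([r(a,325,155,80,80),r(b,205,225,80,95)]))
```

```text
t 24.2 pos [ 0.4054 -0.4798  0.3146] psi 0.0062 F [-0.5 -0.2  0.1] M [0.02 0.01 0.07] w 0.0 q [-0.91  0.14  1.6  -0.01  1.41 -0.91]
```

View pics/c7.png

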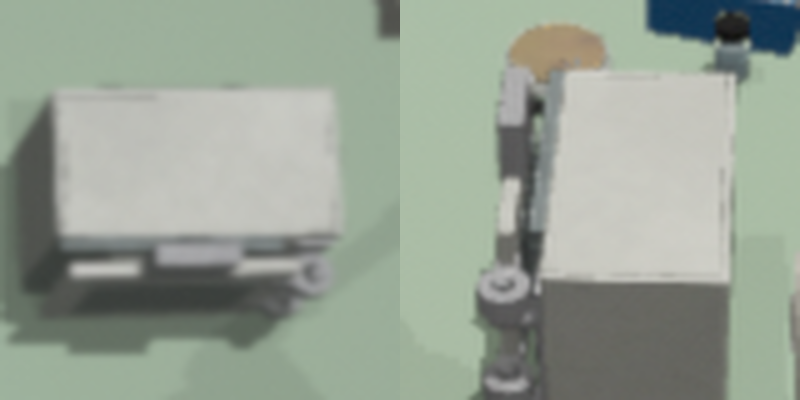

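View pics/s4.png

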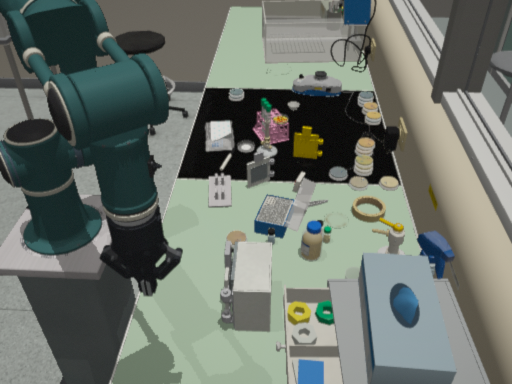

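The leaf has moved about a pixel closer and is now parallel to the front. The knuckles are down on their shoulders (side (225,291) and (226,315)), the stand is empty, and the bystanders are in place. Handing in.

```bash
python3 -c "
from workcell import finish_job
print(finish_job())"
```

```text
the job is handed in; nothing more can be done
None
```

The door is hung on both pins and shut against the buffers. The gripper is clear and the job was handed in at about 24 s.

- **Lift and hang:** I took the larger door out of the stand by its tab and turned it to a right angle in front of the hinge. I found the pins about 2 mm toward +y from the drawn place. The knuckles went on with no contact force. Small sideways nudges were resisted both ways (−3.7 N and +1.7 N), which confirmed the pins were in the bores. The knuckles seated at the expected height with about 5 N.
- **Shutting:** I swung the door round the pin axis until it met the buffers at about 4 N, then let go. The next pictures left 1–2° of spring-back possible; the two cameras disagreed (0.037 and 0.015 rad). So I pushed the tab lightly from outside with closed fingers, up to about 7.5 N, until it stopped firmly, and backed off slowly.
- **Last checks:** In the final pictures the door is parallel to the front with both knuckles down. The stand is empty, the other things look unmoved, and the wrist force is near zero. I judged the final angle only by eye from those pictures and did not measure it again.

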